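# Feed a blank between two pods to the end stop

### The arm

A 7-joint arm with a two-finger parallel gripper is mounted at the origin on a cart in front of the work surface, level with it; the furniture and walls round the work are solid. World frame = base frame: x ahead of the robot, y to its left, z up, the work surface at z = 0. Lengths are in mm, angles in rad, forces in N, time in s.
With the tool pointing down it reaches from about 400 to 850 mm from the base axis. Payload 4.5 kg.
Tool frame: the origin (TCP) lies at the very end of the fingers, on their centre line; the grasp point (between the pads) lies 19 mm behind it; z points along the fingers, y is the line along which they close (so a half turn about z gives the same grasp; the last joint's range is limited). The gripper opens to 88 mm and grips with 3 to 60 N. Pads are 18 mm wide; open, the fingers measure 123 mm over their backs; the gripper's body (75 mm by 187 mm) begins 45 mm behind the grasp point.
Start: joints at [-1.297, 0.689, -0.195, 1.565, 0.157, 0.902, -0.215], TCP at [148.421, 607.147, 209.043] pointing down, gripper open.
Joint ranges: [-3.01, 3.01], [-0.46, 2.08], [-1.47, 1.51], [0.13, 2.56], [-1, 4.14], [0.04, 2.09], [-2.66, 2.66]. Speed limits (rad/s): [2.57, 2.57, 3.14, 3.14, 3.14, 3.14, 3.14].

### API

Orientations are given as a 3x3 rotation matrix whose columns are the frame's x, y, z axes.
In Python, from plant import ctrl, read_camera, camera_model gives the robot as it stands.
- The arm moves only by the tool arm_command, never from a script. Its argument "steps" is a list of rows, each an object with "gripper": the finger opening in mm, from 0 to 88.1; "dp": the shift along the tool's x, y, z in units of 60 mm (1.0 is 60 mm), a list of three; "dr": the turn, a rotation vector about the tool's x, y, z in units of 8 degrees (1.0 is 8 degrees), a list of three. In form: [{"gripper": gripper, "dp": [x, y, z], "dr": [rx, ry, rz]}, ...]. A call has 1 to 12 rows; each row is the pose to reach, as a shift and turn from the pose commanded when the call began, along the tool's axes at that moment; what a row does not reach only later rows make up. A row lasts 1/8 s, in which the tool goes at most 62.5 mm and 10.7 degrees, less where a joint would pass 70% of its speed; a pose out of reach is approached as far as the arm can. A call with a gripper value outside its range is refused whole. The fingers move at their own pace and stop on an object; the grip force is fixed at half the most. Time passes only in rows, so rows that repeat a pose let the fingers close. It gives the time, the measured TCP pose, the force, the opening and the grip force at its end, in the units of the state.
- ctrl.observe(): the state, without advancing time (a new reading comes with each control period).
- read_camera(name): name is "side" or "top"; returns the picture (480x640x3 uint8, red, green, blue); there is no depth.
- camera_model(name): a dict with "vfov" (degrees; the focal length in pixels is half the picture's height over the tangent of half this angle, whatever the lens; pixels are square), "cx", "cy" (the principal point, pixels), "dist" ([k1, k2, p1, p2, k3] as OpenCV has them; the pictures are not rectified), "cam_to_world" (4x4, takes a point from camera to world coordinates). Camera axes: x right, y up, looking along -z (the intrinsics and any distortion apply to the point x, -y, -z); pixel columns grow to the right and rows downward; lengths in mm; the calibration is good to about 2 mm. A picture is of the moment at which its call begins. camera_model takes no time and is no camera call.
- ctrl.job_done(): hands the job in; it is judged then, once.
The state is a dict: "clock": time; "joints": joint angles; "qd": joint speeds; "joint_torque": joint torques, N m; "ee_pos": TCP position; "eef_rot": TCP orientation; "wrist_force": force on the tool from outside, world axes, zero at the start; "moment": the same for the moment, N m; "grip_width": finger opening in mm; "grip_force": force on a finger pad.
Only numpy, scipy, OpenCV 4.12 (cv2) and the standard library are available. Lean on these libraries where they do the work, as an engineer would, in place of code of your own. Each camera call takes 0.05 s, during which the arm holds its last target. There are 200 camera calls.

### The job

Load the locating jig: with the fingertips, push the small reddish-brown wooden blank along the bench, lengthways through the narrow gap between the two black vacuum pods, until its leading end rests against the aluminium stop bar behind them. Only push it, gently: do not lift, tip or carry it, and leave the other things on the bench where they are. Finish with the hand clear of everything.

Things in the scene. Friction and masses are not known exactly. Their poses are not given: they have to be found in the camera images.
- jig: Locating jig, fixed: two black pods with a gap 44 mm wide between them, a stop bar behind. Origin: on the bench, at the middle of the gap. The gap runs along the jig's y axis, which points roughly to the robot's left; the blank starts on the -y side and is fed towards +y. The pods span y = -31 to +31 mm. On the right stand a tall control desk (0.4 m off) and low picture frames (0.3 m).
- pod_near_top (a point): Centre of the top of the black vacuum pod nearer the robot (fixed), 85 mm along the jig's x (-107 to -22 mm), 62 mm along its y, 29 mm high. A steel tab, up to 16 mm high, reaches 24 mm further out from its outer side.
- pod_far_top (a point): Centre of the top of the black vacuum pod farther from the robot (fixed), 85 mm along the jig's x (+22 to +107 mm), 62 mm along its y, 29 mm high. A steel tab as on the other.
- stop_face (a point): Middle of the face that the blank must meet, on the fixed aluminium stop bar: 73 mm along +y from the jig's origin, 10 mm above the bench. The bar is 110 mm long (jig x), 22 mm thick, 28 mm high, its bolt heads 36 mm.
- blank: The blank: a reddish-brown hardwood block, 38 mm wide (its x), 120 mm long (its y), 19 mm high, about 60 g, loose. Origin: centre of its underside. Its y axis starts within about 0.3 rad of the jig's y. Against the stop its centre is at y = +13 mm in the jig's frame and its trailing end still sticks 16 mm out of the gap, so the fingers need not enter the gap.
- tape_measure: Bystander: grey pocket tape measure standing at the back, 36 x 83 x 66 mm. Origin: centre of its underside.
- collet_nut: Bystander: steel collet nut, 46 mm across, 20 mm high, near the robot-side end of the stop bar. Origin: centre of its underside.
- hex_key: Bystander: black hex key, 34 x 107 x 8 mm, lying near the bench's front edge, left of the jig. Origin: centre of its underside.
Not all that is in view belongs to the job. Of the things that look like the blank, the largest one is meant.

How it is judged (in metres and radians):
On the way:
1. the blank, lengthways, has its leading end between the pods (y of blank in the frame of jig between -0.088 and -0.02 m and x of blank in the frame of jig between -0.008 and 0.008 m and angle between the y axis of blank and the y axis of jig, either way round below 0.15 rad), for 0.05 s.
At the end, for the whole second after the job is handed in: The blank lies flat and at rest lengthways in the gap between the pods, its leading end at the stop bar (within 5 mm) (y of blank in the frame of jig between 0.008 and 0.017 m and x of blank in the frame of jig between -0.006 and 0.006 m and angle between the y axis of blank and the y axis of jig, either way round below 0.12 rad and height (world z) of blank below 0.004 m and angle between blank's own z axis and vertical below 0.05 rad and linear speed of blank below 0.01 m/s); the robot touches nothing.
It fails at once if the blank is lifted or tipped (8 mm, 0.15 rad) (height (world z) of blank above 0.008 m or angle between blank's own z axis and vertical above 0.15 rad).
It fails at once if the blank is squeezed or rammed with more than 40 N (contact force between the fingers and blank above 40 N).
It fails at once if a bystander is moved by more than 15 mm (distance of any of tape_measure, collet_nut, hex_key from where it was at the start of the episode above 0.015 m).
It also fails if it takes over 67 s, if anything falls off the work surface, if the arm or the gripper's body presses on something with over 40 N, if the wrist force passes 120 N, or if a joint passes its speed limit or range.

## Working session

There is one attempt and no reset: what is moved stays moved. The work goes in short steps, Python scripts to look and compute and a tool call to move; the robot and the scene stay as the last step left them, time stands still between calls to the robot, and variables do not carry over. Pictures are saved under pics/ and viewed, at most 10 in all, crops included, and the job is handed in when it is done.

Besides the shell and the picture viewer there is one more tool, called after "Emit:" in YAML: its name, and indented under it one key for each argument. arm_command: Moves the arm, as the interface text tells. Its arguments: {"type":"object","properties":{"steps":{"type":"array"}},"required":["steps"]}

```bash
ls; mkdir -p pics; python3 - <<'E'
from plant import ctrl, read_camera, camera_model
import cv2,numpy as np
np.set_printoptions(precision=3,suppress=True)
for n in("side","top"):
    cv2.imwrite(f"pics/{n}0.png",read_camera(n)[:,:,::-1]); print(n,camera_model(n))
s=ctrl.observe();print(s['clock'],s['ee_pos'],s['eef_rot'],s['wrist_force'])
E
```

```text
pics
side {'vfov': 49.81123861312211, 'cx': 321.5427006846966, 'cy': 233.4790680264285, 'dist': array([-0.113,  0.   ,  0.   ,  0.   ,  0.   ]), 'cam_to_world': array([[ -0.931,   0.176,  -0.319, 295.059],
       [ -0.364,  -0.418,   0.832, 660.877],
       [  0.013,   0.891,   0.453, 440.277],
       [  0.   ,   0.   ,   0.   ,   1.   ]])}
top {'vfov': 46.78490188017848, 'cx': 316.01842528787995, 'cy': 249.0456425490923, 'dist': array([-0.068,  0.   ,  0.   ,  0.   ,  0.   ]), 'cam_to_world': array([[   0.009,    0.997,   -0.073,  495.37 ],
       [  -1.   ,    0.009,   -0.004,  -64.718],
       [  -0.003,    0.073,    0.997, 1286.865],
       [   0.   ,    0.   ,    0.   ,    1.   ]])}
0.1 [148.355 606.513 208.284] [[-0.971  0.237 -0.   ]
 [ 0.237  0.971 -0.002]
 [-0.    -0.002 -1.   ]] [0.061 0.218 0.155]
```

View pics/top0.png

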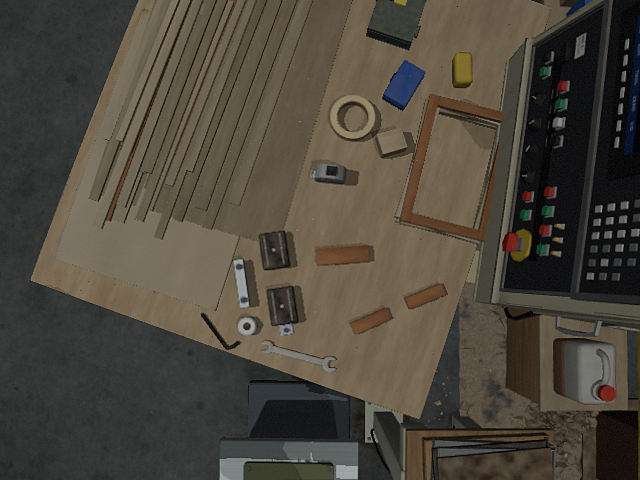

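View pics/side0.png

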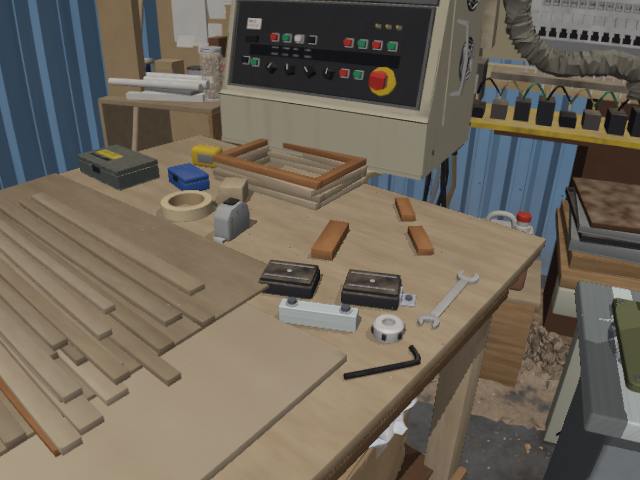

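Top view: the reddish-brown candidates are at (344,254), about 57 px long, and at (371,320) and (426,296), both about 42 px. The largest, (344,254), fits the description. The pods are at (274,250) and (283,306), the stop bar at (242,283), the nut at (247,325) and the key at (220,333). In the side view the blank is at (330,240) and the pods at (290,277) and (372,288).

```bash
cat > h.py <<'E'
from plant import ctrl, read_camera, camera_model
import cv2,numpy as np
np.set_printoptions(precision=3,suppress=True)
def ray(n,p):
    m=camera_model(n);f=240/np.tan(np.radians(m['vfov']/2))
    K=np.array([[f,0,m['cx']],[0,f,m['cy']],[0,0,1]])
    u=cv2.undistortPoints(np.array(p,float).reshape(-1,1,2),K,m['dist'])[:,0]
    T=m['cam_to_world'];d=np.c_[u[:,0],-u[:,1],-np.ones(len(u))]@T[:3,:3].T
    return T[:3,3],d
def plane(n,p,z):
    o,d=ray(n,p);return o+d*((z-o[2])/d[:,2])[:,None]
def tri(pt,ps):
    o1,d1=ray('top',pt);o2,d2=ray('side',ps);R=[]
    for a,b in zip(d1,d2):
        t=np.linalg.lstsq(np.c_[a,-b],o2-o1,rcond=None)[0]
        p,q=o1+a*t[0],o2+b*t[1];R.append([*(p+q)/2,np.linalg.norm(p-q)])
    return np.array(R)
def redmask(im,s=110):
    h=cv2.cvtColor(im,cv2.COLOR_RGB2HSV);return cv2.inRange(h,(4,s,60),(16,255,255))
def contours(m,amin=150):
    m=cv2.morphologyEx(m,cv2.MORPH_OPEN,np.ones((3,3)))
    return [c for c in cv2.findContours(m,cv2.RETR_EXTERNAL,cv2.CHAIN_APPROX_NONE)[0] if cv2.contourArea(c)>amin]
E
python3 - <<'E'
from h import *
for n in('top','side'):
    im=cv2.imread(f'pics/{n}0.png')[:,:,::-1].copy()
    for c in contours(redmask(im)):
        r=cv2.minAreaRect(c); print(n,[np.round(x,1) for x in r],cv2.contourArea(c))
t=cv2.imread('pics/top0.png')[220:350,220:460];s=cv2.imread('pics/side0.png')[185:350,245:455]
t=cv2.resize(t,None,fx=3.3,fy=3.3,interpolation=cv2.INTER_CUBIC)  # 792x429
cv2.imwrite('pics/tc.png',t)
cv2.imwrite('pics/sc.png',cv2.resize(s,None,fx=3.6,fy=3.6,interpolation=cv2.INTER_CUBIC))
E
```

```text
top [array([370.2, 320.9]), array([13.2, 39.5]), np.float64(65.6)] 461.5
top [array([424.6, 296.1]), array([12.8, 39.4]), np.float64(68.2)] 456.0
top [array([342.5, 255. ]), array([16.7, 52.2]), np.float64(85.9)] 796.0
top [array([456.8, 167.2]), array([ 87.4, 131.1]), np.float64(13.3)] 2617.0
side [array([418. , 472.1]), array([21.1, 34. ]), np.float64(40.9)] 404.5
side [array([ 27.5, 418.1]), array([95.4,  7.3]), np.float64(51.6)] 538.0
side [array([418.6, 385.6]), array([ 6.1, 94.7]), np.float64(43.9)] 333.5
side [array([503.4, 352.9]), array([37.8, 60.9]), np.float64(14.5)] 1844.0
side [array([514.4, 312.3]), array([37.4, 17.6]), np.float64(11.8)] 331.5
side [array([520.2, 281. ]), array([10.7, 25.5]), np.float64(42.5)] 160.5
side [array([599. , 259.5]), array([57., 80.]), np.float64(90.0)] 2010.0
side [array([420.2, 239.9]), array([35.3, 16.6]), np.float64(66.0)] 448.5
side [array([329.5, 239.5]), array([23.7, 47.8]), np.float64(29.7)] 868.0
side [array([405.1, 208.8]), array([26.9, 14.9]), np.float64(71.6)] 308.0
side [array([288.2, 163.7]), array([150.7,  39.9]), np.float64(10.6)] 2119.5
side [array([214.5, 125.5]), array([25., 11.]), np.float64(90.0)] 214.5
```

View pics/tc.png

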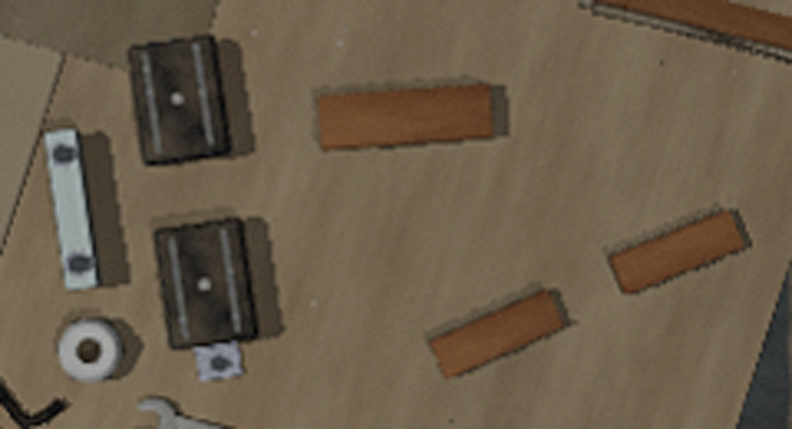

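View pics/sc.png

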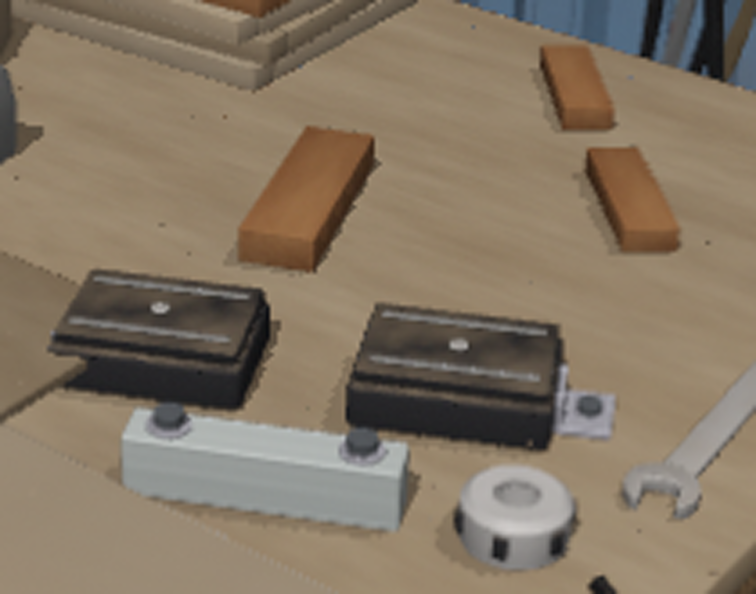

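The crops confirm it: the blank (top crop 317–492, 84–150) is clearly larger than the two short offcuts at crop (500,333) and (680,250). Both pod centre dots, the stop bar and the nut are visible in both views. Next I triangulate.

```bash
cat >> h.py <<'E'
tc=lambda p:(np.array(p,float)+.5)/3.3-.5+[220,220]
sc=lambda p:(np.array(p,float)+.5)/3.6-.5+[245,185]
E
python3 - <<'E'
from h import *
T=[(177,99),(204,285),(317,95),(323,150),(492,84),(492,137),(128,48),(213,37),(156,227),(242,219)]
S=[(160,308),(458,345),(240,232),(314,240),(307,127),(375,136),(55,350),(95,271),(350,382),(378,306)]
R=tri(tc(T),sc(S))
for n,r in zip("podfar podnear Lead+x Lead-x Trail+x Trail-x farpod_l+x farpod_r+x nearpod_l+x nearpod_r+x".split(),R):print(n,r)
jx=R[0,:2]-R[1,:2];print('pod dist',np.hypot(*jx));a=np.arctan2(jx[1],jx[0]);print('jig angle',a)
print('far plane29',plane('top',tc([(177,99),(204,285)]),29))
print('blank plane19',plane('top',tc(T[2:6]),19))
print('bar top z28',plane('top',tc([(47,130),(77,127),(97,287),(66,291)]),28))
print('nut z20',plane('top',tc([(90,350)]),20),tri(tc([(90,350)]),sc([(517,492)])))
E
```

```text
podfar [586.027  37.552  26.759   1.418]
podnear [458.589  17.156  26.894   1.903]
Lead+x [589.693 -59.386  14.403   0.489]
Lead-x [552.422 -63.542  15.794   1.841]
Trail+x [ 599.721 -180.933   14.533    2.139]
Trail-x [ 562.148 -181.034   16.286    1.123]
farpod_l+x [620.676  72.459  17.493   1.515]
farpod_r+x [629.464  13.429  22.657   0.913]
nearpod_l+x [496.229  50.848  19.688   1.716]
nearpod_r+x [503.178  -8.369  21.538   0.08 ]
pod dist 129.06007953390494
jig angle 0.15870174373238646
far plane29 [[585.207  37.103  29.   ]
 [457.731  16.777  29.   ]]
blank plane19 [[ 589.582  -59.322   19.   ]
 [ 551.406  -63.833   19.   ]
 [ 598.342 -180.861   19.   ]
 [ 561.469 -180.948   19.   ]]
bar top z28 [[563.029 126.673  28.   ]
 [565.295 105.957  28.   ]
 [455.558  90.254  28.   ]
 [452.587 111.521  28.   ]]
nut z20 [[412.006  95.377  20.   ]] [[412.225  95.685  18.179   0.695]]
```

Checks: pod spacing is 129 mm (129 expected), blank 120 × 38 mm, and the heights agree within about 3 mm. The jig is at about (521.5, 26.9) with yaw 0.158. The blank is at about (575.2, -121.2) with yaw 0.079, which is +30 mm off the gap axis.

My plan is to straddle the blank loosely with the fingers and slide it sideways into line. Then I push its trailing end with the fingers closed.

```bash
cat >> h.py <<'E'
from scipy.spatial.transform import Rotation as Ro
J=np.array([521.5,26.9]);JA=.158
def w2j(p,a=JA): c,s=np.cos(a),np.sin(a);d=np.array(p)[...,:2]-J;return np.stack([c*d[...,0]+s*d[...,1],-s*d[...,0]+c*d[...,1]],-1)
def j2w(p): c,s=np.cos(JA),np.sin(JA);return J+np.array([c*p[0]-s*p[1],s*p[0]+c*p[1]])
def go(xyz,yaw):  # yaw = angle of tool y
    s=ctrl.observe();R=s['eef_rot'];c,q=np.cos(yaw),np.sin(yaw)
    Rt=np.array([[-q,c,0],[c,q,0],[0,0,-1.]])
    print('dp',R.T@(np.array(xyz)-s['ee_pos'])/60,'dr',np.degrees(Ro.from_matrix(R.T@Rt).as_rotvec())/8)
E
python3 - <<'E'
from h import *
go([400,380,200],.7); go([575,-121,100],.079)
E
```

```text
dp [-4.971 -2.671  0.143] dr [-0.011  0.005  4.519]
dp [ -9.787 -10.087   1.823] dr [-0.01   0.008  8.967]
```

Emit:
arm_command:
  steps:
    - {"gripper": 60,"dp": [-1,-0.53,0],"dr": [0,0,1]}
    - {"gripper": 60,"dp": [-2,-1.07,0],"dr": [0,0,2]}
    - {"gripper": 60,"dp": [-3,-1.6,0],"dr": [0,0,3]}
    - {"gripper": 60,"dp": [-4,-2.13,0],"dr": [0,0,4]}
    - {"gripper": 60,"dp": [-4.97,-2.67,0],"dr": [0,0,4.5]}
    - {"gripper": 60,"dp": [-5.5,-3.5,0.1],"dr": [0,0,5.2]}
    - {"gripper": 60,"dp": [-6,-4.3,0.2],"dr": [0,0,6]}
    - {"gripper": 60,"dp": [-6.5,-5.1,0.3],"dr": [0,0,6.7]}
    - {"gripper": 60,"dp": [-7,-5.9,0.4],"dr": [0,0,7.4]}
    - {"gripper": 60,"dp": [-7.5,-6.7,0.6],"dr": [0,0,8.1]}
    - {"gripper": 60,"dp": [-8,-7.5,0.8],"dr": [0,0,8.97]}
    - {"gripper": 60,"dp": [-8.5,-8.3,1],"dr": [0,0,8.97]}

```text
clock: 1.6
ee_pos: [525.9, 0.7, 148.4]
eef_rot: [[-0.078, 0.997, -0.0], [0.997, 0.078, 0.0], [0.0, -0.0, -1.0]]
wrist_force: [0.7, 0.1, 0.3]
grip_width: 60.0
grip_force: 0.0
```

```bash
python3 -c "
from h import *
go([575,-121,70],.079);s=ctrl.observe();print(s['clock'],s['ee_pos'],s['joints'])"
```

```text
dp [-2.085  0.658  1.307] dr [-0.001 -0.    -0.008]
1.6 [525.891   0.669 148.427] [-0.118  0.65   0.047  1.933 -0.054  0.56   0.043]
```

Emit:
arm_command:
  steps:
    - {"gripper": 60,"dp": [-0.9,0.3,0.3],"dr": [0,0,0]}
    - {"gripper": 60,"dp": [-1.7,0.5,0.9],"dr": [0,0,0]}
    - {"gripper": 60,"dp": [-2.085,0.658,1.3],"dr": [0,0,0]}
    - {"gripper": 60,"dp": [-2.085,0.658,1.3],"dr": [0,0,0]}
    - {"gripper": 60,"dp": [-2.085,0.658,1.3],"dr": [0,0,0]}

```text
clock: 2.22
ee_pos: [574.6, -117.7, 71.3]
eef_rot: [[-0.08, 0.997, -0.0], [0.997, 0.08, 0.001], [0.001, -0.0, -1.0]]
wrist_force: [0.1, 0.5, 0.7]
grip_width: 59.7
grip_force: 0.0
```

```bash
python3 - <<'E'
from h import *
im=read_camera('side')[185:350,245:455,::-1]
cv2.imwrite('pics/s1.png',cv2.resize(im,None,fx=3.6,fy=3.6,interpolation=cv2.INTER_CUBIC))
E
```

```text
(no output)
```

View pics/s1.png

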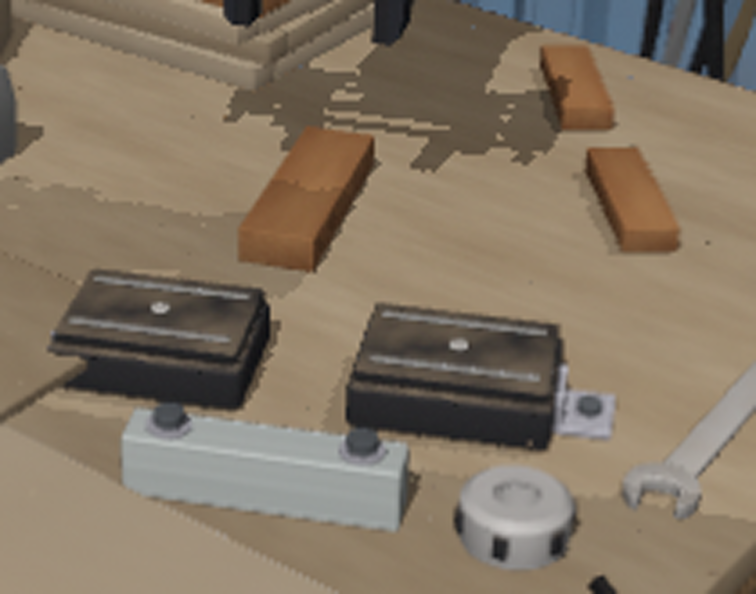

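The fingertips show at crop (243,22) and (387,40), and the blank is unmoved. I'll check the tips against the measured TCP before going down.

```bash
python3 -c "
from h import *
print(plane('side',sc([(243,22),(387,40)]),71))
go([575.2,-121,6],.079)"
```

```text
[[ 635.9   -175.74    71.   ]
 [ 558.832 -182.41    71.   ]]
dp [-0.062 -0.001  1.095] dr [ 0.005 -0.009  0.012]
```

The rays don't fit a tip height of 71 mm. They cross the hand's y at z ≈ 98, so I'll look wider with the projected TCP drawn in before descending.

```bash
cat >> h.py <<'E'
def proj(n,P):
    m=camera_model(n);f=240/np.tan(np.radians(m['vfov']/2));K=np.array([[f,0,m['cx']],[0,f,m['cy']],[0,0,1]])
    T=np.linalg.inv(m['cam_to_world']);q=(np.c_[np.atleast_2d(P),np.ones(len(np.atleast_2d(P)))]@T.T)[:,:3]*[1,-1,-1]
    return cv2.projectPoints(q,np.zeros(3),np.zeros(3),K,m['dist'])[0][:,0]
E
python3 - <<'E'
from h import *
s=ctrl.observe();p=s['ee_pos'];print(s['clock'],p)
a=[]
for n,(x,y) in (('side',(250,90)),('top',(260,170))):
    im=read_camera(n)[:,:,::-1]
    c=cv2.resize(im[y:y+150,x:x+190],None,fx=3,fy=3,interpolation=cv2.INTER_CUBIC)
    y_=s['eef_rot'][:,1]
    for q in proj(n,[p,p+y_*30,p-y_*30]):
        cv2.circle(c,tuple(int(v) for v in (q-[x,y])*3),3,(0,255,0),-1)
    a.append(c[:, :400] if n=='side' else c[:, :400])
cv2.imwrite('pics/w2.png',np.hstack(a))
E
```

```text
2.275 [ 574.898 -117.361   71.728]
```

View pics/w2.png

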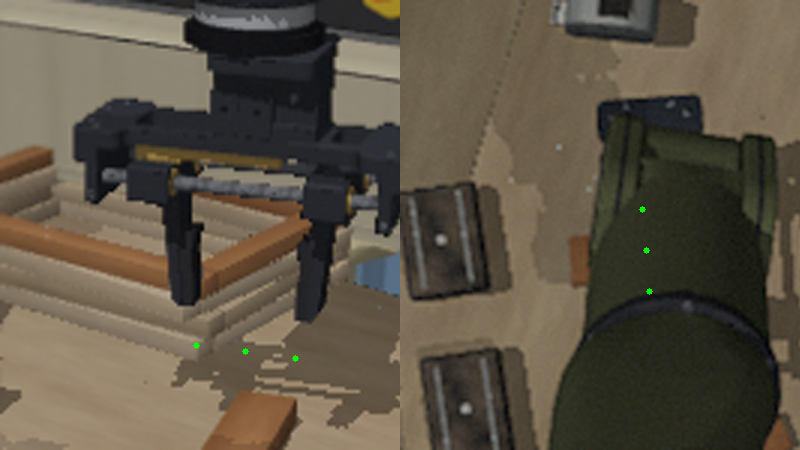

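The image shows the whole 64 mm finger length, with tips at crop (185,305) and (310,320). They sit about 13 px above the projected TCP at (245,351). The reported x and y fit, but the tips look about 25 mm higher than reported. I'll go down partway and measure the tip height by code.

Emit:
arm_command:
  steps:
    - {"gripper": 60,"dp": [-0.05,0,0.2],"dr": [0,0,0]}
    - {"gripper": 60,"dp": [-0.05,0,0.4],"dr": [0,0,0]}
    - {"gripper": 60,"dp": [-0.05,0,0.5],"dr": [0,0,0]}
    - {"gripper": 60,"dp": [-0.05,0,0.5],"dr": [0,0,0]}
    - {"gripper": 60,"dp": [-0.05,0,0.5],"dr": [0,0,0]}

```text
clock: 3.0
ee_pos: [575.1, -122.4, 41.0]
eef_rot: [[-0.078, 0.997, 0.0], [0.997, 0.078, 0.0], [0.0, 0.0, -1.0]]
wrist_force: [-0.3, 0.2, 0.3]
grip_width: 59.8
grip_force: 0.0
```

```bash
cat >> h.py <<'E'
def tips(n0='pics/side0.png'):
    s=ctrl.observe();p=s['ee_pos'];y=s['eef_rot'][:,1];w=s['grip_width']/2+6
    im=read_camera('side');v=im.max(2);old=cv2.imread(n0).max(2)
    m=((v<52)&(old>75)).astype(np.uint8)
    n,l,st,ce=cv2.connectedComponentsWithStats(m);print(p,s['grip_width'],s['wrist_force'])
    for sg in(1,-1):
        e=p+sg*y*w;uv=proj('side',e)[0]
        x0=int(uv[0]);sub=m[int(uv[1])-60:int(uv[1])+15,x0-9:x0+10]
        sub=sub*(sub.sum(1)>=4)[:,None]
        r=np.where(sub.any(1))[0].max()+int(uv[1])-60;c=np.where(m[r-2,x0-15:x0+16])[0].mean()+x0-15
        o,d=ray('side',[(c,r+.5)]);t=(e[1]-o[1])/d[0,1];print('tip',sg,uv,'seen',c,r,'at y:',o+d[0]*t,'expected',e)
    return im
E
python3 - <<'E'
from h import *
im=tips();cv2.imwrite('pics/s3.png',im[:,:,::-1])
E
```

```text
[ 575.103 -122.352   41.039] 59.81556888865966 [-0.305  0.21   0.277]
tip 1 [313.056 219.123] seen 312.5 206 at y: [ 612.131 -119.535   65.702] expected [ 610.9   -119.535   41.046]
tip -1 [351.776 224.654] seen 352.5 211 at y: [ 539.04  -125.169   66.618] expected [ 539.306 -125.169   41.032]
```

Both fingers measure 25 mm above the reported TCP at both heights, a constant offset. I'll go to a reported 5 mm, which is safe under either reading, and measure again.

Emit:
arm_command:
  steps:
    - {"gripper": 60,"dp": [0,0,0.2],"dr": [0,0,0]}
    - {"gripper": 60,"dp": [0,0,0.4],"dr": [0,0,0]}
    - {"gripper": 60,"dp": [0,0,0.5],"dr": [0,0,0]}
    - {"gripper": 60,"dp": [0,0,0.6],"dr": [0,0,0]}
    - {"gripper": 60,"dp": [0,0,0.6],"dr": [0,0,0]}
    - {"gripper": 60,"dp": [0,0,0.6],"dr": [0,0,0]}

```text
clock: 3.8
ee_pos: [575.2, -122.4, 5.2]
eef_rot: [[-0.078, 0.997, 0.0], [0.997, 0.078, -0.0], [-0.0, 0.0, -1.0]]
wrist_force: [0.0, -0.5, -0.2]
grip_width: 59.9
grip_force: 0.0
```

```bash
python3 - <<'E'
from h import *
im=tips()[170:290,250:430,::-1];cv2.imwrite('pics/s4.png',cv2.resize(im,None,fx=4,fy=4,interpolation=cv2.INTER_CUBIC))
E
```

```text
[ 575.18  -122.377    5.17 ] 59.900227627199286 [ 0.026 -0.499 -0.159]
tip 1 [312.883 236.787] seen 312.0 224 at y: [ 612.903 -119.557   29.88 ] expected [ 611.019 -119.557    5.185]
tip -1 [350.967 242.576] seen 351.5 230 at y: [ 539.346 -125.197   29.454] expected [ 539.34  -125.197    5.155]
```

View pics/s4.png

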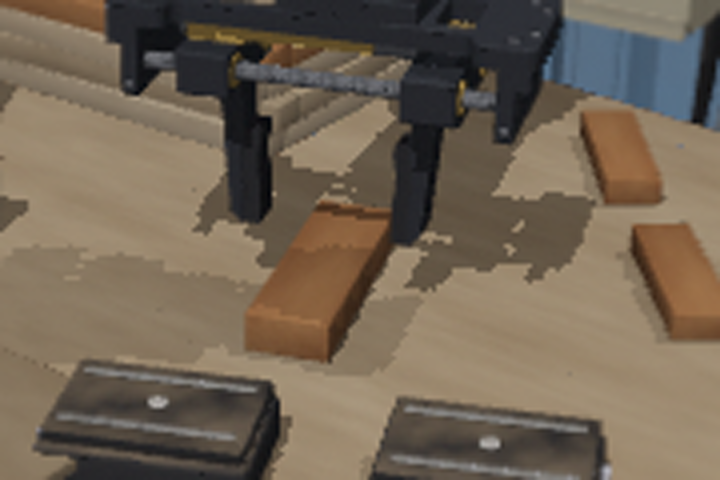

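The tips hover clearly above the bench, with their shadows detached and the blank between them at crop (320,280). So the true tip is about 25–29 mm above the reported TCP. I'll go on down in small steps and watch the force.

Emit:
arm_command:
  steps:
    - {"gripper": 60,"dp": [0,0,0.1],"dr": [0,0,0]}
    - {"gripper": 60,"dp": [0,0,0.2],"dr": [0,0,0]}
    - {"gripper": 60,"dp": [0,0,0.28],"dr": [0,0,0]}
    - {"gripper": 60,"dp": [0,0,0.28],"dr": [0,0,0]}

```text
clock: 4.35
ee_pos: [574.6, -122.2, -12.4]
eef_rot: [[-0.079, 0.997, -0.001], [0.997, 0.079, 0.0], [0.0, -0.001, -1.0]]
wrist_force: [-0.7, 0.0, 0.3]
grip_width: 60.4
grip_force: 0.0
```

```bash
python3 - <<'E'
from h import *
tips()
E
```

```text
[ 574.555 -122.185  -12.397] 60.370467498015856 [-0.665  0.014  0.293]
tip 1 [312.98  245.342] seen 312.5 233 at y: [ 611.729 -119.342   11.907] expected [ 610.629 -119.342  -12.433]
tip -1 [351.005 251.232] seen 351.0 239 at y: [ 539.483 -125.029   11.452] expected [ 538.482 -125.029  -12.36 ]
```

No contact and the offset holds. I'll go down to -18, which puts the tips at about 6–10 mm, and close to a loose 41 mm cage.

Emit:
arm_command:
  steps:
    - {"gripper": 60,"dp": [0,0,0.05],"dr": [0,0,0]}
    - {"gripper": 60,"dp": [0,0,0.1],"dr": [0,0,0]}
    - {"gripper": 50,"dp": [0,0,0.1],"dr": [0,0,0]}
    - {"gripper": 45,"dp": [0,0,0.1],"dr": [0,0,0]}
    - {"gripper": 43,"dp": [0,0,0.1],"dr": [0,0,0]}
    - {"gripper": 41,"dp": [0,0,0.1],"dr": [0,0,0]}
    - {"gripper": 41,"dp": [0,0,0.1],"dr": [0,0,0]}

```text
clock: 5.28
ee_pos: [575.2, -122.3, -17.7]
eef_rot: [[-0.079, 0.997, 0.0], [0.997, 0.079, 0.0], [-0.0, 0.0, -1.0]]
wrist_force: [-0.0, -1.3, 0.4]
grip_width: 41.0
grip_force: 0.1
```

```bash
python3 - <<'E'
from h import *
go([*j2w([0,-154]),-18],.158)
E
```

```text
dp [-0.009 -0.493  0.004] dr [ 0.003  0.    -0.569]
```

Emit:
arm_command:
  steps:
    - {"gripper": 41,"dp": [0,-0.05,0],"dr": [0,0,-0.05]}
    - {"gripper": 41,"dp": [0,-0.1,0],"dr": [0,0,-0.12]}
    - {"gripper": 41,"dp": [0,-0.16,0],"dr": [0,0,-0.19]}
    - {"gripper": 41,"dp": [0,-0.22,0],"dr": [0,0,-0.26]}
    - {"gripper": 41,"dp": [0,-0.28,0],"dr": [0,0,-0.33]}
    - {"gripper": 41,"dp": [0,-0.34,0],"dr": [0,0,-0.4]}
    - {"gripper": 41,"dp": [0,-0.4,0],"dr": [0,0,-0.47]}
    - {"gripper": 41,"dp": [0,-0.45,0],"dr": [0,0,-0.53]}
    - {"gripper": 41,"dp": [-0.01,-0.49,0],"dr": [0,0,-0.57]}
    - {"gripper": 39,"dp": [-0.01,-0.49,0],"dr": [0,0,-0.57]}
    - {"gripper": 39,"dp": [-0.01,-0.49,0],"dr": [0,0,-0.57]}
    - {"gripper": 60,"dp": [-0.01,-0.49,0],"dr": [0,0,-0.57]}

```text
clock: 6.78
ee_pos: [545.6, -125.2, -17.9]
eef_rot: [[-0.158, 0.988, -0.0], [0.988, 0.158, 0.0], [0.0, -0.0, -1.0]]
wrist_force: [-0.1, 0.5, -1.9]
grip_width: 47.2
grip_force: 0.0
```

Emit:
arm_command:
  steps:
    - {"gripper": 60,"dp": [0,0,0],"dr": [0,0,0]}
    - {"gripper": 60,"dp": [0,0,0],"dr": [0,0,0]}
    - {"gripper": 60,"dp": [0,0,-0.4],"dr": [0,0,0]}
    - {"gripper": 60,"dp": [0,0,-1.2],"dr": [0,0,0]}
    - {"gripper": 30,"dp": [-0.9,0,-1.2],"dr": [0,0,0]}
    - {"gripper": 0,"dp": [-1.8,0,-1.2],"dr": [0,0,0]}
    - {"gripper": 0,"dp": [-1.8,0,-1.2],"dr": [0,0,0]}
    - {"gripper": 0,"dp": [-1.8,0,-1.2],"dr": [0,0,0]}

```text
clock: 7.78
ee_pos: [562.4, -231.1, 53.9]
eef_rot: [[-0.157, 0.988, -0.001], [0.988, 0.157, 0.001], [0.001, -0.0, -1.0]]
wrist_force: [-0.2, 0.8, -0.6]
grip_width: 22.0
grip_force: 0.0
```

```bash
python3 - <<'E'
from h import *
t=read_camera('top')[220:350,220:460,::-1];s=read_camera('side')[185:350,245:455,::-1]
t=cv2.resize(t[:,:130],None,fx=3.3,fy=3.3,interpolation=cv2.INTER_CUBIC)
s=cv2.resize(s[:,:100],None,fx=3.6,fy=3.6,interpolation=cv2.INTER_CUBIC)
print(t.shape,s.shape)
o=np.zeros((594,800,3),np.uint8);o[:429,:429]=t;o[:,435:435+s.shape[1]]=s
cv2.imwrite('pics/c5.png',o);cv2.imwrite('pics/dummy.png',s)
E
```

```text
(429, 429, 3) (594, 360, 3)
```

View pics/c5.png

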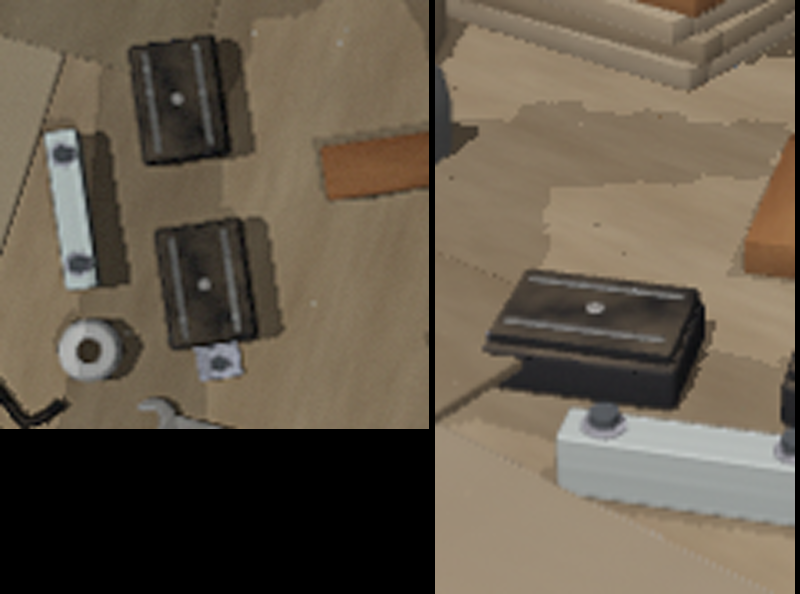

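The blank's leading end is now at top crop (321,145)–(327,200), turned toward the gap. I'll measure it in the jig frame from the colour mask.

```bash
cat >> h.py <<'E'
def blank(x1=352):
    im=read_camera('top');h=cv2.cvtColor(im,cv2.COLOR_RGB2HSV)
    m=cv2.inRange(h,(4,100,50),(17,255,255));m[:225]=0;m[310:]=0;m[:,:230]=0;m[:,440:]=0
    n,l,st,_=cv2.connectedComponentsWithStats(m);k=max(range(1,n),key=lambda i:st[i,4]);m=l==k;print('box',st[k])
    a=st[k,0]+3;b=min(st[k,0]+st[k,2]-4,420);c=np.arange(a,b)
    up=[np.where(m[:,i])[0].min()-.5 for i in c];lo=[np.where(m[:,i])[0].max()+.5 for i in c]
    U=w2j(plane('top',np.c_[c,up],19));L=w2j(plane('top',np.c_[c,lo],19))
    f=lambda P:np.polyfit(P[:,1],P[:,0],1)
    fu,fl=f(U),f(L);r=np.arange(st[k,1]+4,st[k,1]+st[k,3]-4)
    e=w2j(plane('top',np.c_[[np.where(m[i])[0].min()-.5 for i in r],r],19))
    yl=np.median(e[:,1]);print('slopes',fu[0],fl[0],'lead y',yl,'x sides at lead',np.polyval(fu,yl),np.polyval(fl,yl),'at lead-120',np.polyval(fu,yl-120),np.polyval(fl,yl-120),'tail y',max(-999,min(U[:,1])))
E
python3 - <<'E'
from h import *
blank()
print('pods edges jig z29',w2j(plane('top',tc([(146,163),(228,154),(156,228),(242,220)]),29)))
print('bar',w2j(plane('top',tc([(77,127),(97,287)]),28)))
E
```

```text
box [317 257  54  24 887]
slopes 0.008756518967653382 0.005738752497128226 lead y -91.7878292026289 x sides at lead 18.345007593933005 -20.247464977536307 at lead-120 17.294225317814597 -20.936115277191696 tail y -206.9896288944777
pods edges jig z29 [[ 24.01   27.464]
 [ 21.782 -29.241]
 [-21.162  27.008]
 [-24.458 -32.174]]
bar [[ 55.689  71.181]
 [-55.152  72.941]]
```

```bash
python3 - <<'E'
from h import *
im=cv2.imread('pics/top0.png')[:,:,::-1].copy();v=im.max(2).astype(int);sat=cv2.cvtColor(im,cv2.COLOR_RGB2HSV)[:,:,1]
def rect(m,z,n):
    m=m.astype(np.uint8);M=np.zeros_like(m);M[228:330,232:300]=m[228:330,232:300]
    M=cv2.morphologyEx(M,cv2.MORPH_CLOSE,np.ones((5,5)))
    k,l,st,_=cv2.connectedComponentsWithStats(M)
    for i in sorted(range(1,k),key=lambda i:-st[i,4])[:n]:
        c=cv2.findContours((l==i).astype(np.uint8),cv2.RETR_EXTERNAL,cv2.CHAIN_APPROX_NONE)[0][0][:,0]
        P=plane('top',c,z)[:,:2].astype(np.float32);(cx,cy),(w,h),a=cv2.minAreaRect(P);print(st[i,4],'ctr',cx,cy,w2j([cx,cy]),'size',w,h,'ang',np.radians(a),np.radians(a-90))
rect(v<68,29,2);rect((sat<40)&(v>120),28,2)
go([*j2w([-1.5,-245]),55],.148)
E
```

```text
1184 ctr 584.865234375 28.089935302734375 [62.763 -8.795] size 85.8674087524414 77.14068603515625 ang 0.15794659148285134 -1.4128497353120453
1075 ctr 454.00390625 12.36483383178711 [-68.942  -3.734] size 96.50555419921875 71.29290771484375 ang 0.0668169349222983 -1.5039793918725983
425 ctr 508.4427795410156 110.24613189697266 [ 0.219 84.362] size 109.74276733398438 21.74728775024414 ang 0.15687237216765423 -1.4139239546272424
136 ctr 417.4853210449219 96.53179168701172 [-91.763  85.13 ] size 24.73733139038086 36.275596618652344 ang 0.011915311450961568 -1.558881015343935
dp [ 0.247 -0.031 -0.016] dr [-0.003 -0.012  0.091]
```

The bar fit gives centre (0.2, 84.4) in the jig frame and size 109.7 × 21.7 mm, so the jig frame is good. The blank is in line: x about -1 mm, relative yaw about 0.007. One quick check of the picture-frame corner against the gripper body before I go down behind the tail.

```bash
python3 - <<'E'
from h import *
print(tri([(399,220)],[(318,187)]),plane('side',[(317,208)],0),plane('top',[(399,220)],40))
go([*j2w([-1.5,-238]),55],.155);go([*j2w([-1.5,-238]),-17],.155);print(ctrl.observe()['clock'],ctrl.observe()['grip_width'])
E
```

```text
[[ 652.459 -246.158   50.116    1.185]] [[ 656.222 -252.986    0.   ]] [[ 654.309 -247.446   40.   ]]
dp [ 0.364 -0.03  -0.016] dr [-0.003 -0.012  0.041]
dp [ 0.362 -0.03   1.184] dr [-0.003 -0.012  0.041]
7.925 10.194516676870526
```

The frame corner is at (654,-247) and 50 mm high. The body clears it. Moving over, then down behind the tail.

Emit:
arm_command:
  steps:
    - {"gripper": 0,"dp": [0.36,-0.03,0],"dr": [0,0,0.04]}
    - {"gripper": 0,"dp": [0.36,-0.03,0],"dr": [0,0,0.04]}
    - {"gripper": 0,"dp": [0.36,-0.03,0.4],"dr": [0,0,0.04]}
    - {"gripper": 0,"dp": [0.36,-0.03,0.8],"dr": [0,0,0.04]}
    - {"gripper": 0,"dp": [0.36,-0.03,1.1],"dr": [0,0,0.04]}
    - {"gripper": 0,"dp": [0.36,-0.03,1.18],"dr": [0,0,0.04]}
    - {"gripper": 0,"dp": [0.36,-0.03,1.18],"dr": [0,0,0.04]}
    - {"gripper": 0,"dp": [0.36,-0.03,1.18],"dr": [0,0,0.04]}

```text
clock: 8.93
ee_pos: [558.2, -211.1, -15.9]
eef_rot: [[-0.152, 0.988, 0.001], [0.988, 0.152, -0.0], [-0.001, 0.001, -1.0]]
wrist_force: [-0.8, 0.4, 0.1]
grip_width: 0.2
grip_force: 0.0
```

```bash
python3 - <<'E'
from h import *
s=ctrl.observe();print(w2j(s['ee_pos']),s['ee_pos'],s['grip_width'],s['wrist_force']);go([*j2w([-1,-165]),-17],.157)
E
```

```text
[  -1.23  -240.791] [ 558.173 -211.086  -15.864] 0.2426586253330733 [-0.777  0.379  0.107]
dp [ 1.263 -0.003  0.018] dr [ 0.009  0.004 -0.032]
```

Emit:
arm_command:
  steps:
    - {"gripper": 0,"dp": [0.09,0,0.02],"dr": [0,0,-0.03]}
    - {"gripper": 0,"dp": [0.18,0,0.02],"dr": [0,0,-0.03]}
    - {"gripper": 0,"dp": [0.25,0,0.02],"dr": [0,0,-0.03]}
    - {"gripper": 0,"dp": [0.32,0,0.02],"dr": [0,0,-0.03]}
    - {"gripper": 0,"dp": [0.4,0,0.02],"dr": [0,0,-0.03]}
    - {"gripper": 0,"dp": [0.5,0,0.02],"dr": [0,0,-0.03]}
    - {"gripper": 0,"dp": [0.6,0,0.02],"dr": [0,0,-0.03]}
    - {"gripper": 0,"dp": [0.7,0,0.02],"dr": [0,0,-0.03]}
    - {"gripper": 0,"dp": [0.8,0,0.02],"dr": [0,0,-0.03]}
    - {"gripper": 0,"dp": [0.9,0,0.02],"dr": [0,0,-0.03]}
    - {"gripper": 0,"dp": [1.0,0,0.02],"dr": [0,0,-0.03]}
    - {"gripper": 0,"dp": [1.1,0,0.02],"dr": [0,0,-0.03]}

```text
clock: 10.42
ee_pos: [547.5, -145.2, -17.8]
eef_rot: [[-0.156, 0.988, 0.0], [0.988, 0.156, 0.0], [0.0, 0.0, -1.0]]
wrist_force: [0.1, 0.0, 0.1]
grip_width: 0.1
grip_force: 0.4
```

```bash
python3 - <<'E'
from h import *
s=ctrl.observe();print(w2j(s['ee_pos']),s['ee_pos'],s['wrist_force']);blank()
E
```

```text
[  -1.448 -174.034] [ 547.453 -145.194  -17.809] [0.145 0.038 0.055]
box [296 261  43  23 701]
slopes 0.004526768765805413 0.003316845202088019 lead y -44.776609372519864 x sides at lead 18.19835741357151 -20.7193898991547 at lead-120 17.65514516167486 -21.117411323405264 tail y -132.79253419783768
```

Tracking straight: lead at -45 mm, x about -1.3 mm, contact offset 9 mm. I'll feed on into the gap with a slight +x correction.

Emit:
arm_command:
  steps:
    - {"gripper": 0,"dp": [0.06,0.006,0],"dr": [0,0,0]}
    - {"gripper": 0,"dp": [0.13,0.013,0],"dr": [0,0,0]}
    - {"gripper": 0,"dp": [0.2,0.02,0],"dr": [0,0,0]}
    - {"gripper": 0,"dp": [0.28,0.022,0],"dr": [0,0,0]}
    - {"gripper": 0,"dp": [0.36,0.022,0],"dr": [0,0,0]}
    - {"gripper": 0,"dp": [0.45,0.022,0],"dr": [0,0,0]}
    - {"gripper": 0,"dp": [0.54,0.022,0],"dr": [0,0,0]}
    - {"gripper": 0,"dp": [0.63,0.022,0],"dr": [0,0,0]}
    - {"gripper": 0,"dp": [0.72,0.022,0],"dr": [0,0,0]}
    - {"gripper": 0,"dp": [0.8,0.022,0],"dr": [0,0,0]}

```text
clock: 11.72
ee_pos: [541.3, -97.5, -17.8]
eef_rot: [[-0.156, 0.988, 0.0], [0.988, 0.156, 0.0], [0.0, 0.0, -1.0]]
wrist_force: [0.1, 0.5, -0.3]
grip_width: 0.2
grip_force: 0.1
```

```bash
python3 - <<'E'
from h import *
s=ctrl.observe();print(w2j(s['ee_pos']),s['ee_pos'],s['wrist_force']);blank()
E
```

```text
[  -0.028 -126.005] [541.299 -97.539 -17.791] [ 0.11   0.505 -0.289]
box [276 265  36  22 463]
slopes 0.03804226049508573 0.15027659742067262 lead y 3.231703562545123 x sides at lead 21.766800649602136 -5.269117215306011 at lead-120 17.201729390191847 -23.302308905786727 tail y -70.36149155754592
```

Emit:
arm_command:
  steps:
    - {"gripper": 0,"dp": [0.08,0,0],"dr": [0,0,0]}
    - {"gripper": 0,"dp": [0.17,0,0],"dr": [0,0,0]}
    - {"gripper": 0,"dp": [0.26,0,0],"dr": [0,0,0]}
    - {"gripper": 0,"dp": [0.35,0,0],"dr": [0,0,0]}
    - {"gripper": 0,"dp": [0.44,0,0],"dr": [0,0,0]}
    - {"gripper": 0,"dp": [0.53,0,0],"dr": [0,0,0]}
    - {"gripper": 0,"dp": [0.62,0,0],"dr": [0,0,0]}
    - {"gripper": 0,"dp": [0.71,0,0],"dr": [0,0,0]}
    - {"gripper": 0,"dp": [0.8,0,0],"dr": [0,0,0]}
    - {"gripper": 0,"dp": [0.88,0,0],"dr": [0,0,0]}
    - {"gripper": 0,"dp": [0.95,0,0],"dr": [0,0,0]}
    - {"gripper": 0,"dp": [1.0,0,0],"dr": [0,0,0]}

```text
clock: 13.28
ee_pos: [531.9, -38.4, -17.8]
eef_rot: [[-0.156, 0.988, -0.0], [0.988, 0.156, 0.0], [0.0, -0.0, -1.0]]
wrist_force: [0.3, -0.4, 1.0]
grip_width: 0.7
grip_force: 0.3
```

```bash
python3 - <<'E'
from h import *
s=ctrl.observe();print(w2j(s['ee_pos']),s['ee_pos'],s['wrist_force']);blank()
E
```

```text
[ -0.005 -66.162] [531.906 -38.439 -17.809] [ 0.26  -0.392  1.049]
box [405 284  35  25 448]
slopes -0.20063475963622157 -0.11980245400704904 lead y -286.82149110036744 x sides at lead -85.63736672022824 -113.47783613161181 at lead-120 -61.56119556388167 -99.10154165076594 tail y -314.4966920125757
```

Emit:
arm_command:
  steps:
    - {"gripper": 0,"dp": [0.035,0,0],"dr": [0,0,0]}
    - {"gripper": 0,"dp": [0.07,0,0],"dr": [0,0,0]}
    - {"gripper": 0,"dp": [0.1,0,0],"dr": [0,0,0]}
    - {"gripper": 0,"dp": [0.12,0,0],"dr": [0,0,0]}
    - {"gripper": 0,"dp": [0.135,0,0],"dr": [0,0,0]}
    - {"gripper": 0,"dp": [0.135,0,0],"dr": [0,0,0]}

```text
clock: 14.08
ee_pos: [530.6, -30.5, -17.8]
eef_rot: [[-0.156, 0.988, -0.0], [0.988, 0.156, 0.0], [0.0, -0.0, -1.0]]
wrist_force: [0.8, -0.3, 0.5]
grip_width: 0.4
grip_force: 0.0
```

```bash
python3 - <<'E'
from h import *
s=ctrl.observe();print(w2j(s['ee_pos']),s['wrist_force'])
im=read_camera('side')[220:290,250:390,::-1]
cv2.imwrite('pics/s6.png',cv2.resize(im,None,fx=5.5,fy=5.5,interpolation=cv2.INTER_CUBIC))
E
```

```text
[ -0.023 -58.141] [ 0.806 -0.303  0.509]
```

View pics/s6.png

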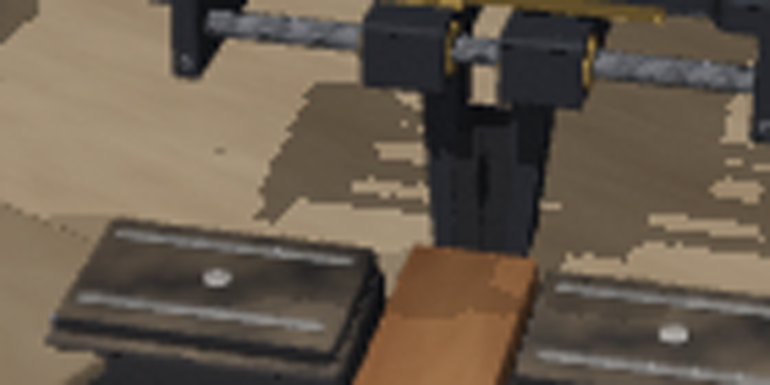

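The blank lies squarely between the pods, with its tail at crop (475,250) against the closed fingers, and there is no contact force yet. I'll creep on until the stop is felt.

Emit:
arm_command:
  steps:
    - {"gripper": 0,"dp": [0.01,0,0],"dr": [0,0,0]}
    - {"gripper": 0,"dp": [0.02,0,0],"dr": [0,0,0]}
    - {"gripper": 0,"dp": [0.03,0,0],"dr": [0,0,0]}
    - {"gripper": 0,"dp": [0.03,0,0],"dr": [0,0,0]}

```text
clock: 14.62
ee_pos: [530.4, -28.8, -17.8]
eef_rot: [[-0.156, 0.988, -0.0], [0.988, 0.156, 0.0], [0.0, -0.0, -1.0]]
wrist_force: [-0.4, 0.3, -0.6]
grip_width: 0.7
grip_force: 0.0
```

Emit:
arm_command:
  steps:
    - {"gripper": 0,"dp": [0.01,0,0],"dr": [0,0,0]}
    - {"gripper": 0,"dp": [0.02,0,0],"dr": [0,0,0]}
    - {"gripper": 0,"dp": [0.02,0,0],"dr": [0,0,0]}

```text
clock: 15.0
ee_pos: [530.5, -28.5, -17.7]
eef_rot: [[-0.155, 0.988, 0.001], [0.988, 0.155, -0.001], [-0.001, 0.0, -1.0]]
wrist_force: [0.4, -3.4, -0.0]
grip_width: 0.8
grip_force: 1.4
```

Emit:
arm_command:
  steps:
    - {"gripper": 0,"dp": [0.008,0,0],"dr": [0,0,0]}
    - {"gripper": 0,"dp": [0.008,0,0],"dr": [0,0,0]}

```text
clock: 15.25
ee_pos: [530.6, -28.4, -17.7]
eef_rot: [[-0.155, 0.988, 0.001], [0.988, 0.155, -0.001], [-0.001, 0.001, -1.0]]
wrist_force: [1.4, -5.2, -0.1]
grip_width: 0.4
grip_force: 2.6
```

The force rises without motion, so the blank is seated. I'll back off, raise the hand and move clear.

Emit:
arm_command:
  steps:
    - {"gripper": 0,"dp": [-0.1,0,0],"dr": [0,0,0]}
    - {"gripper": 0,"dp": [-0.4,0,0],"dr": [0,0,0]}
    - {"gripper": 0,"dp": [-0.8,0,0],"dr": [0,0,0]}
    - {"gripper": 0,"dp": [-0.8,0,-0.8],"dr": [0,0,0]}
    - {"gripper": 0,"dp": [-0.8,0,-1.8],"dr": [0,0,0]}
    - {"gripper": 0,"dp": [-1.6,-0.5,-2.6],"dr": [0,0,0]}
    - {"gripper": 0,"dp": [-2.5,-0.5,-2.6],"dr": [0,0,0]}
    - {"gripper": 0,"dp": [-2.5,-0.5,-2.6],"dr": [0,0,0]}
    - {"gripper": 0,"dp": [-2.5,-0.5,-2.6],"dr": [0,0,0]}

```text
clock: 16.38
ee_pos: [523.4, -180.1, 137.9]
eef_rot: [[-0.155, 0.988, -0.001], [0.988, 0.155, 0.001], [0.001, -0.001, -1.0]]
wrist_force: [0.4, 0.1, -0.1]
grip_width: 0.8
grip_force: 0.0
```

```bash
python3 - <<'E'
from h import *
s=ctrl.observe();print(s['ee_pos'],s['wrist_force'])
t=read_camera('top')[220:350,220:340,::-1];i=read_camera('side')[220:350,250:400,::-1]
o=np.hstack([t,i]);cv2.imwrite('pics/f7.png',cv2.resize(o,None,fx=2.9,fy=2.9,interpolation=cv2.INTER_CUBIC))
E
```

```text
[ 523.39  -180.072  137.913] [ 0.427  0.14  -0.081]
```

View pics/f7.png

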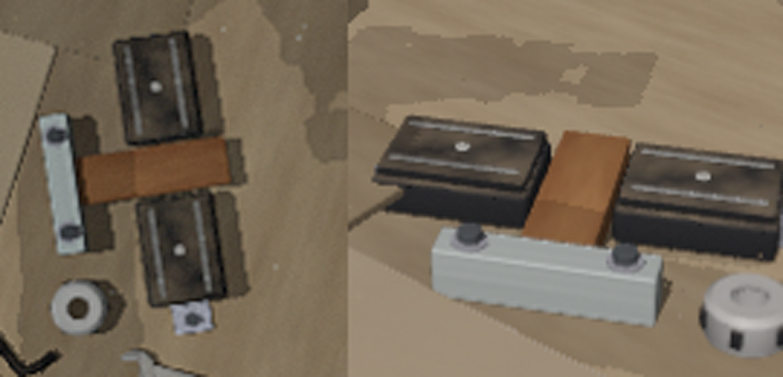

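Both views show the blank in the gap with its end at the bar (top crop 82,180), its tail at (229,161), and the nut and key unmoved. One check of the tail, then I hand in.

```bash
python3 - <<'E'
from h import *
t=w2j(plane('top',(np.array([(229,161)])+.5)/2.9-.5+[220,220],19))[0];print('tail',t)
if -54<t[1]<-42: print(ctrl.job_done())
E
```

```text
tail [ -1.137 -48.211]
the job is handed in; nothing more can be done
None
```

The blank was pushed lengthways through the gap and rests against the stop bar, its tail measured at y = -48 mm (-47 expected); the hand is clear, and the job was handed in just after 16 s on the robot clock, result not reported.

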